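Empty the drop-bottom cassette hopper into the catch tray

ROBOT

A 6-joint arm with a two-finger parallel gripper is mounted at the origin on the work surface. World frame = base frame: x ahead of the robot, y to its left, z up, the work surface at z = 0. Lengths are in m, angles in degrees, forces in N, time in s.
With the tool pointing down it reaches from about 0.4 to 0.925 m from the base axis. Payload 3.4 kg.
Tool frame: the origin (TCP) lies at the very end of the fingers, on their centre line; the grasp point (between the pads) lies 19 mm behind it (bot.grasp_offset is the distance from the TCP to the grasp point, in m); z points along the fingers, y is the line along which they close (so a half turn about z gives the same grasp; the last joint's range is limited). The gripper opens to 85 mm and grips with 20 to 120 N. Pads are 22 mm wide; open, the fingers measure 114 mm over their backs; the gripper's body (76 mm by 85 mm) begins 54 mm behind the grasp point. The pads swing forward as they close: fully open they stand 13 mm farther back than shut.
Start: joints at [-68.669, 17.578, 86.31, -0, 76.112, -4.211], TCP at [0.248, -0.519, 0.231] pointing down, gripper open.
Joint ranges: [-179.03, 179.03], [-60, 130.46], [8.19, 133.38], [-81.62, 261.62], [5.75, 156.47], [-153.77, 153.77]. Speed limits (degrees/s): [147.25, 147.25, 180, 180, 180, 180].

INTERFACE

Orientations are given as [roll, pitch, yaw] about the fixed x, y, z axes, in that order (R = Rz(yaw) Ry(pitch) Rx(roll)).
In Python, from workcell import get_state, imaging, bot gives the robot as it stands.
- The arm moves only by the tool drive_tool, never from a script. Its argument "motion" is a list that holds one entry, the list of rows, each a list of 7 numbers: the shift along the world's x, y, z in mm, then the turn, a rotation vector about the world's x, y, z in degrees, then the opening in per cent of the stroke, from 0 (shut) to 100 (fully open). In form: [[[x, y, z, rx, ry, rz, jaw], ...]]. A call has exactly 5 rows; each row shifts and turns the commanded pose from where the row before left it; what a row does not reach is not made up. A row lasts 1/10 s, in which the tool goes at most 50 mm and 8.59 degrees, less where a joint would pass 70% of its speed; a pose out of reach is approached as far as the arm can. A call is refused whole if a number of a shift passes 50 or a number of a turn 8.59, either way. A call with a gripper value outside its range is refused whole. The fingers move at their own pace and stop on an object; "newtons" is the grip in N (left out, the last holds). Time passes only in rows, so rows that do not move let the fingers close, or fill a call up. It gives the time, the measured TCP pose, the force, the opening and the grip force at its end, in the units of the state.
- get_state(): the state, without advancing time (a new reading comes with each control period).
- imaging.capture(name): name is "scene" or "top" or "wrist"; returns a dict with "color" (384x512x3 uint8, red, green, blue), "range_z" (384x512 float32, m along the optical axis (not along the pixel's ray), 0 where there is no reading), "fx", "fy", "cx", "cy" (pixels), "k1" (the pictures are not rectified: a ray, as slopes to the right and down, at radius r is drawn at 1 + k1 r^2 times it, then the intrinsics apply), "origin" and "attitude" of the camera in the world; the wrist camera has in their place "T_tool_cam" (4x4, takes a point from camera to tool coordinates, whose origin is the TCP and whose axes are the flange's). Camera axes: x right, y down, z forward; pixel columns grow to the right and rows downward; lengths in m; the calibration is good to about 2 mm. A picture is of the moment at which its call begins: read the wrist's pose just before it.
- bot.sign_off(): hands the job in; it is judged then, once.
Trained networks look in a picture, given as the dict that the camera call returned (one of the last four; its "shot" number tells which), for a name from the list of things; names that differ only in an ending like _2 or _b are one class to them, and where a whole thing is asked for, a point or a joint stands for the part that bears it (a point fixed in the world has none). Each returns a list of dicts, best first, with "score" (0 to 1); they miss things now and then, are a little off and sometimes report something else, mostly with a low value. They report only what shows in the picture. A call takes as long as a camera call. They do not tell look-alikes from the thing itself.
- imaging.spot_in(picture, name): "at" ([column, row] in pixels, amid what is visible of it).
- imaging.trace(picture, name): "mask" (384x512 bool, what is visible of it) and "at" ([column, row] in pixels, amid what is visible of it).
- imaging.landmark_of(picture, name): "at" ([column, row] in pixels: a listed point, or the origin of a listed thing).
The state is a dict: "t": time; "joint_positions": joint angles; "dq": joint speeds; "effort": joint torques, N m; "eef_pos": TCP position; "eef_rot": TCP orientation; "force": force on the tool from outside, world axes, zero at the start; "torque": the same for the moment, N m; "finger_gap": finger opening in m; "gripper_force": force on a finger pad.
Only numpy, scipy, OpenCV 4.12 (cv2) and the standard library are available. Lean on these libraries where they do the work, as an engineer would, in place of code of your own. Each camera call takes 0.05 s, during which the arm holds its last target. There are 200 camera calls.

TASK

Bring the catch tray by its grip plate under the drop-bottom hopper, then draw the hopper's latch bolt so that its hinged floor falls open and all three used cassettes drop into the tray; do not handle the cassettes or let any fall on the bench. Then pull the loaded tray out from under the hopper, let it stand flat on the bench with all three cassettes in it and let go. Leave the other things on the bench where they are.

Things in the scene. Friction and masses are not known exactly. Their poses are not given: they have to be found in the camera images.
- hopper: Open-topped steel bin fixed on two rear posts. Origin on the bench below the bin's centre, z up, +x towards the posts (away from the robot at yaw 0), +y to the hinge side. Bin 128 mm square outside, walls 4 mm, from 215 to 270 mm above the bench; open below at front and sides. Posts and foot plate from x = +110 mm back, y = +-80 mm: the tray must stay in front of them.
- hopper_mouth (a point): Centre of the bin's open top, 270 mm above the bench; axes as the hopper's. The bin's right wall (-y) carries the bolt guide, 50 mm wide along x, out to y = -100 mm, 192 to 229 mm above the bench.
- flap (a joint): Hinged floor, steel plate 116 x 130 x 5 mm. 0 = shut (level), 1.57 = hanging straight down. Hinge along the hopper's x at y = +62 mm, z = 211 mm; free edge on the bolt side (-y). It rests on the latch bolt and falls open by itself once the bolt is drawn; hanging, its lower edge is 80 mm above the bench. The cassettes slip a little to -y as they fall.
- bolt (a joint): Latch bolt travel in m: 0 = fully in under the floor's free edge, grows as it is drawn straight out along the hopper's -y, stops at 0.045. The floor lets go at about 0.022. Rubs with 3 to 5 N, no spring, stays where left. Starts between 0 and 0.006.
- bolt_grip (a point): Grip point on the bolt's upright plate; moves with the bolt; axes as the hopper's. Plate 12 mm thick along y, 50 mm wide along x, from 200 to 285 mm above the bench; this point is on its centre plane, 265 mm up. With the bolt in it is 134 mm from the hopper's centre on the -y side, 64 mm clear of the bin's wall. Pinch from above across its thickness.
- tray: Loose steel catch tray, 0.3 to 0.65 kg. Origin at the centre of the tray box's underside, z up. Open box 170 mm along x, 200 mm along y, 55 mm high, walls 4 mm; a flat arm on its -x side carries an upright grip plate. Slides on the bench; starts to the left (+y) of the hopper, grip plate towards the robot.
- tray_grip (a point): Grip point on the tray's upright grip plate, at x = -155 mm, 80 mm above the tray's underside, axes as the tray's. The plate is 12 mm thick along x, 60 mm wide along y, from 20 to 105 mm high; 64 mm clear of the tray's wall. Pinch it from above across its thickness.
- cassette1_center (a point): Centre of used cassette 1: white plastic block 24 x 58 x 22 mm with a 12 mm grey neck at one end (70 mm long in all), about 50 g, loose, lying on the hopper's floor.
- cassette2_center (a point): Centre of used cassette 2: white plastic block 24 x 58 x 22 mm with a 12 mm grey neck at one end (70 mm long in all), about 50 g, loose, lying on the hopper's floor.
- cassette3_center (a point): Centre of used cassette 3: white plastic block 24 x 58 x 22 mm with a 12 mm grey neck at one end (70 mm long in all), about 50 g, loose, lying on the hopper's floor.
- table: The bench: black worktop, surface at z = 0, fixed.
- keyboard: Keyboard 440 x 135 x 24 mm at the left side of the bench, origin centre of the underside. Bystander.
- mouse: Round black mouse 64 mm across, 34 mm high, at the left, origin centre of the underside. Bystander.
- beaker: Empty glass beaker 84 mm across, 100 mm high, origin centre of the underside. Bystander.
- bottle: Capped amber bottle 68 mm across, 150 mm high, behind the tray, origin centre of the underside. Bystander.
- jar: White jar 60 mm across, 65 mm high, in front of the robot, right, origin centre of the underside. Bystander.
- dish: Shallow white plastic dish 180 x 140 x 25 mm without a handle, at the right, origin centre of the underside. Bystander, not the catch tray.
- wipes: Cardboard box 120 x 220 x 85 mm at the right, origin centre of the underside. Bystander.
Not all that is in view belongs to the job. What is shaped like the part that bears cassette2_center but orange is not meant. Leave any pink look-alike of the part that bears cassette3_center alone.

How it is judged:
By the outcome, as a careful person would: the job done as asked, in the order asked, and still so for the second after the job is handed in, with the robot touching nothing.
It also fails if it takes over 70 s, if anything falls off the work surface, if the arm or the gripper's body presses on something with over 40 N, if the wrist force passes 120 N, or if a joint passes its speed limit or range.

## Working session

There is one attempt and no reset: what is moved stays moved. The work goes in short steps, Python scripts to look and compute and a tool call to move; the robot and the scene stay as the last step left them, time stands still between calls to the robot, and variables do not carry over. Pictures are saved under pics/ and viewed, at most 10 in all, crops included, and the job is handed in when it is done.

Besides the shell and the picture viewer there is one more tool, called after ">>>" by a JSON object that holds its "name" and its "arguments". drive_tool: Moves the arm, as the interface text tells. Its arguments: {"type":"object","properties":{"motion":{"type":"array"},"newtons":{"type":"number"}},"required":["motion"]}

```bash
mkdir -p pics; ls; cat > h.py <<'E'
import numpy as np, cv2
from scipy.spatial.transform import Rotation as R
from workcell import get_state, imaging, bot
def cam(p, s=None):
    if "T_tool_cam" in p:
        T=np.eye(4);T[:3,:3]=R.from_euler('xyz',s["eef_rot"],degrees=True).as_matrix();T[:3,3]=s["eef_pos"]
        return T@np.array(p["T_tool_cam"])
    T=np.eye(4);a=np.array(p["attitude"],float)
    T[:3,:3]=a if a.shape==(3,3) else R.from_euler('xyz',a,degrees=True).as_matrix()
    T[:3,3]=p["origin"];return T
def ray(p,at,s=None):
    d=np.array([(at[0]-p["cx"])/p["fx"],(at[1]-p["cy"])/p["fy"]]);u=d.copy()
    for _ in range(8): u=d/(1+p["k1"]*(u@u))
    T=cam(p,s);return T[:3,3],T[:3,:3]@np.array([u[0],u[1],1.])
def at_range(p,at,s=None):
    z=p["range_z"];c,r=int(round(at[0])),int(round(at[1]));w=z[max(0,r-1):r+2,max(0,c-1):c+2];w=w[w>0]
    o,d=ray(p,at,s);return o+d*np.median(w) if len(w) else None
def at_z(p,at,h,s=None):
    o,d=ray(p,at,s);return o+d*(h-o[2])/d[2]
def tri(l):
    A=np.zeros((3,3));b=np.zeros(3)
    for o,d in l:
        d=d/np.linalg.norm(d);M=np.eye(3)-np.outer(d,d);A+=M;b+=M@o
    x=np.linalg.solve(A,b)
    return x,[np.linalg.norm(np.cross(x-o,d/np.linalg.norm(d))) for o,d in l]
E
cat > a.py <<'E'
from h import *
np.set_printoptions(precision=3,suppress=True)
P={n:imaging.capture(n) for n in("scene","top")}
for n,p in P.items():
    cv2.imwrite(f"pics/{n}0.png",cv2.cvtColor(p["color"],cv2.COLOR_RGB2BGR)); print(n,p["origin"],p["attitude"],p["fx"],p["k1"])
H=dict(hopper=0,hopper_mouth=.27,bolt_grip=.265,tray=0,tray_grip=.08,keyboard=0,mouse=0,beaker=0,bottle=0,jar=0,dish=0,wipes=0,cassette1_center=.225,cassette2_center=.225)
for k,h in H.items():
    L=[]
    for n,p in P.items():
        r=imaging.landmark_of(p,k)
        for q in r[:3]: print(k,n,round(q["score"],2),np.round(q["at"],0),"atz",at_z(p,q["at"],h))
        if r: L.append(ray(p,r[0]["at"]))
    if len(L)==2: print("   tri",*tri(L))
print(get_state())
E
python3 a.py
```

```text
pics
scene [1.398 0.26  0.807] [-126.477   -0.262  101.024] 360.0933821522581 -0.10807409545647703
top [0.454 0.09  1.275] [-174.315    1.122  -89.711] 373.1710132495041 -0.062270433986336526
hopper scene 0.69 [376. 253.] atz [0.563 0.485 0.   ]
hopper scene 0.55 [201. 248.] atz [ 0.645 -0.056  0.   ]
hopper scene 0.22 [145. 188.] atz [ 0.379 -0.369  0.   ]
hopper_mouth scene 0.71 [190. 178.] atz [ 0.657 -0.059  0.27 ]
hopper_mouth top 0.66 [320. 152.] atz [ 0.646 -0.054  0.27 ]
   tri [ 0.649 -0.059  0.264] [np.float64(0.0036691574770652), np.float64(0.0036691574770651458)]
bolt_grip scene 0.95 [146. 170.] atz [ 0.638 -0.196  0.265]
bolt_grip scene 0.51 [ 97. 242.] atz [ 0.924 -0.18   0.265]
bolt_grip scene 0.41 [147. 188.] atz [ 0.713 -0.159  0.265]
bolt_grip top 0.83 [370. 154.] atz [ 0.642 -0.195  0.265]
   tri [ 0.641 -0.194  0.267] [np.float64(5.2217992503403985e-05), np.float64(5.221799250342506e-05)]
tray scene 0.88 [293. 257.] atz [0.629 0.231 0.   ]
tray scene 0.49 [258. 291.] atz [0.777 0.149 0.   ]
tray top 0.65 [220. 178.] atz [0.607 0.25  0.   ]
tray top 0.39 [398. 244.
[... 2595 characters left out ...]
9 0.486 0.225]
cassette2_center top 0.58 [319. 154.] atz [ 0.649 -0.06   0.225]
cassette2_center top 0.57 [271. 251.] atz [0.374 0.076 0.225]
   tri [0.641 0.031 0.224] [np.float64(0.09031457578256694), np.float64(0.09031457578256696)]
{'t': 1.5, 'joint_positions': array([-68.669,  17.579,  86.312,   0.001,  76.111,  -4.209]), 'dq': array([-0.02 ,  0.055,  0.036,  0.011, -0.097,  0.078]), 'effort': array([ -0.   , -45.747, -25.233,  -0.   ,   0.001,  -0.   ]), 'eef_pos': array([ 0.248, -0.519,  0.231]), 'eef_rot': array([-179.997,   -0.001,   25.54 ]), 'force': array([ 0.804, -0.525, -0.737]), 'torque': array([-0.068, -0.086,  0.039]), 'gripper_force': 0.0, 'finger_gap': 0.08494454458623873}
```

View images.

View pics/top0.png

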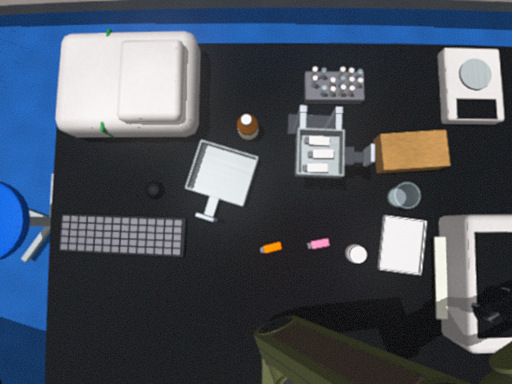

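View pics/scene0.png

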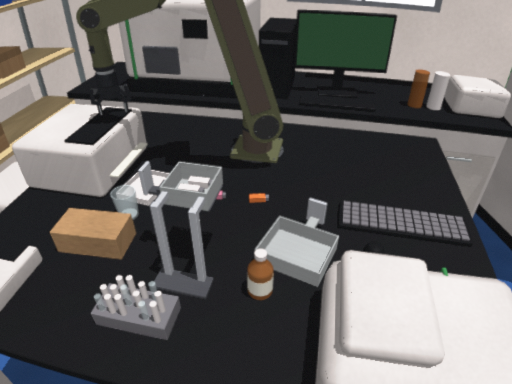

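Top view: the tray is at (221,175) with its grip at (207,213), the hopper at (320,152) and the bolt plate at (370,154). The orange and pink decoys lie at (271,247) and (318,243). The scene view agrees with this. I'll go above the tray grip.

>>> {"name": "drive_tool", "arguments": {"motion": [[[40, 40, 10, 0, 0, 3, 100], [40, 40, 10, 0, 0, 3, 100], [40, 40, 10, 0, 0, 3, 100], [40, 40, 10, 0, 0, 3, 100], [40, 40, 10, 0, 0, 3, 100]]], "newtons": 100}}

```text
t: 2.0
eef_pos: [0.4231, -0.3433, 0.2754]
eef_rot: [180.0, -0.0, 40.6]
force: [0.1, 0.5, 0.4]
finger_gap: 0.0854
gripper_force: 0.0
```

>>> {"name": "drive_tool", "arguments": {"motion": [[[0, 40, 0, 0, 0, 2.2, 100], [0, 40, 0, 0, 0, 2.2, 100], [0, 40, 0, 0, 0, 2.2, 100], [0, 40, 0, 0, 0, 2.2, 100], [0, 40, 0, 0, 0, 2.2, 100]]]}}

```text
t: 2.5
eef_pos: [0.4218, -0.1432, 0.275]
eef_rot: [180.0, -0.0, 51.6]
force: [1.2, 0.3, 0.3]
finger_gap: 0.0856
gripper_force: 0.0
```

>>> {"name": "drive_tool", "arguments": {"motion": [[[0, 40, 0, 0, 0, 2.2, 100], [0, 40, 0, 0, 0, 2.2, 100], [0, 40, 0, 0, 0, 2.2, 100], [0, 40, 0, 0, 0, 2.2, 100], [0, 40, 0, 0, 0, 2.2, 100]]]}}

```text
t: 3.0
eef_pos: [0.4217, 0.0568, 0.2751]
eef_rot: [180.0, -0.0, 62.6]
force: [0.8, 0.4, -0.4]
finger_gap: 0.0854
gripper_force: 0.0
```

>>> {"name": "drive_tool", "arguments": {"motion": [[[0, 40, 0, 0, 0, 2.2, 100], [0, 40, 0, 0, 0, 2.2, 100], [0, 40, 0, 0, 0, 2.2, 100], [0, 30, 0, 0, 0, 2.2, 100], [0, 0, 0, 0, 0, 2.2, 100]]]}}

```text
t: 3.5
eef_pos: [0.4221, 0.2089, 0.2749]
eef_rot: [-180.0, -0.1, 73.9]
force: [0.3, -0.8, -0.3]
finger_gap: 0.0854
gripper_force: 0.0
```

```bash
cat > w.py <<'E'
import sys
from h import *
np.set_printoptions(precision=4,suppress=True)
tag,names=sys.argv[1],sys.argv[2].split(",")
s=get_state();p=imaging.capture("wrist");t=imaging.capture("top")
cv2.imwrite(f"pics/{tag}.png",cv2.cvtColor(p["color"],cv2.COLOR_RGB2BGR))
print(s["t"],s["eef_pos"],s["eef_rot"],s["joint_positions"],s["finger_gap"],s["force"]);print(np.array(p["T_tool_cam"]))
for k in names:
    L=[]
    for q,st in((p,s),(t,None)):
        r=imaging.landmark_of(q,k)
        for e in r[:2]: print(k,round(e["score"],2),np.round(e["at"]),"range",at_range(q,e["at"],st),"z.08",at_z(q,e["at"],.08,st),"z0",at_z(q,e["at"],0,st))
        if r: L.append(ray(q,r[0]["at"],st))
    if len(L)==2: print("  tri",*tri(L))
E
python3 w.py w1 tray_grip,tray
```

```text
3.5 [0.4221 0.2089 0.2749] [-179.9999   -0.1236   73.8711] [21.1147  7.1813 93.9405  0.1004 78.8035 37.2242] 0.08539421188248153 [ 0.3263 -0.7877 -0.3098]
[[-0.0002 -0.9574 -0.2887  0.0726]
 [ 1.      0.     -0.0007 -0.0008]
 [ 0.0007 -0.2887  0.9574 -0.1424]
 [ 0.      0.      0.      1.    ]]
tray_grip 0.68 [283.  83.] range [0.4675 0.2836 0.1043] z.08 [0.4695 0.2839 0.08  ] z0 [0.4762 0.2852 0.    ]
tray_grip 0.64 [205. 219.] range [0.4588 0.1892 0.6751] z.08 [0.4634 0.2878 0.08  ] z0 [0.464  0.3011 0.    ]
  tri [0.4648 0.2825 0.1172] [np.float64(0.0018682881448776581), np.float64(0.0018682881448777357)]
tray 0.88 [400.  87.] range [0.6129 0.2406 0.0039] z.08 [0.5813 0.2476 0.08  ] z0 [0.6145 0.2403 0.    ]
tray 0.81 [222. 174.] range [0.6183 0.2438 0.0039] z.08 [0.6085 0.2346 0.08  ] z0 [0.6188 0.2443 0.    ]
  tri [ 0.6173  0.2423 -0.0024] [np.float64(0.0028753381855231887), np.float64(0.0028753381855232624)]
```

View pics/w1.png

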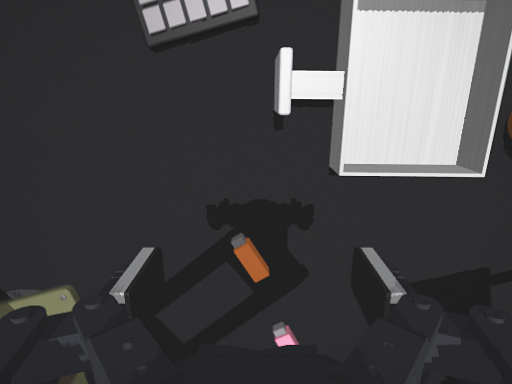

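The wrist view shows the grip plate at (285,80), the tray box at (415,90), and the orange and pink decoys at (250,258) and (285,335). I'll get the plate's pose from the depth points.

```bash
cat >> h.py <<'E'
def cloud(p,s=None):
    z=p["range_z"];r,c=np.nonzero(z>0)
    K=np.array([[p["fx"],0,p["cx"]],[0,p["fy"],p["cy"]],[0,0,1]])
    u=cv2.undistortPoints(np.c_[c,r].astype(np.float64)[:,None],K,np.array([p["k1"],0,0,0,0.]))[:,0]
    zz=z[r,c];T=cam(p,s);return np.c_[u*zz[:,None],zz]@T[:3,:3].T+T[:3,3]
def rect(P,lo,hi):
    Q=P[np.all((P>lo)&(P<hi),1)];b=cv2.minAreaRect((Q[:,:2]*1000).astype(np.float32));return len(Q),b,Q.mean(0)
E
cat > b.py <<'E'
from h import *
s=get_state();p=imaging.capture("wrist");P=cloud(p,s)
print("plate",rect(P,[.43,.22,.095],[.5,.34,.12]))
print("rim",rect(P,[.5,.05,.045],[.8,.4,.065]))
E
python3 b.py
```

```text
plate (906, ((470.13250732421875, 284.402587890625), (59.56580352783203, 12.114652633666992), 72.8421859741211), array([0.47004006, 0.28509464, 0.10414283]))
rim (3220, ((615.3887329101562, 228.77920532226562), (178.87835693359375, 171.83865356445312), 73.46708679199219), array([0.62047826, 0.20808247, 0.05226508]))
```

>>> {"name": "drive_tool", "arguments": {"motion": [[[12, 19, -15, 0, 0, -0.3, 70], [12, 19, -15, 0, 0, -0.3, 70], [12, 19, -15, 0, 0, -0.3, 70], [12, 19, -15, 0, 0, 0, 70], [0, 0, -5, 0, 0, 0, 70]]]}}

```text
t: 4.35
eef_pos: [0.4713, 0.2822, 0.2083]
eef_rot: [-180.0, -0.0, 72.6]
force: [-0.3, 0.6, -0.3]
finger_gap: 0.0597
gripper_force: 0.0
```

>>> {"name": "drive_tool", "arguments": {"motion": [[[0, 0, -35, 0, 0, 0, 70], [0, 0, -35, 0, 0, 0, 70], [0, 0, -35, 0, 0, 0, 70], [0, 0, -35, 0, 0, 0, 70], [0, 0, -9, 0, 0, 0, 70]]]}}

```text
t: 4.85
eef_pos: [0.4672, 0.2788, 0.058]
eef_rot: [-179.7, 0.3, 72.6]
force: [-1.1, 0.1, 0.4]
finger_gap: 0.0596
gripper_force: 0.0
```

>>> {"name": "drive_tool", "arguments": {"motion": [[[0, 0, 0, 0, 0, 0, 0], [0, 0, 0, 0, 0, 0, 0], [0, 0, 0, 0, 0, 0, 0], [0, 0, 0, 0, 0, 0, 0], [0, 0, 0, 0, 0, 0, 0]]]}}

```text
t: 5.35
eef_pos: [0.4711, 0.282, 0.0627]
eef_rot: [179.9, -0.1, 72.7]
force: [-1.5, 0.1, 6.9]
finger_gap: 0.0109
gripper_force: 97.7
```

```bash
cat > c.py <<'E'
from h import *
for n in("top","scene"):
    p=imaging.capture(n);P=cloud(p)
    print(n,"bin rim",rect(P,[.53,-.145,.262],[.76,.05,.28]))
    print("  plate",rect(P,[.57,-.24,.275],[.72,-.165,.295]))
    print("  bottle",rect(P,[.72,.1,.05],[.86,.22,.2]))
print(get_state()["eef_pos"],get_state()["force"],get_state()["joint_positions"])
E
python3 c.py
```

```text
top bin rim (362, ((671.9861450195312, -56.69439697265625), (128.6239776611328, 180.20411682128906), 87.65975952148438), array([ 0.65174077, -0.05941634,  0.26881263]))
  plate (93, ((640.650146484375, -194.41131591796875), (11.67005443572998, 49.34369659423828), 87.51750183105469), array([ 0.64041165, -0.19405636,  0.28331639]))
  bottle (392, ((766.3446655273438, 152.3314971923828), (61.8033332824707, 67.32584381103516), 7.122165679931641), array([0.75964369, 0.15100602, 0.10928638]))
scene bin rim (510, ((650.4221801757812, -57.51042175292969), (131.84475708007812, 132.28659057617188), 88.01860809326172), array([ 0.65637869, -0.05739635,  0.2679885 ]))
  plate (83, ((644.934326171875, -194.3784942626953), (13.058398246765137, 52.92524719238281), 88.67594909667969), array([ 0.64854447, -0.1929101 ,  0.28338052]))
  bottle (789, ((782.47509765625, 157.7139892578125), (54.89337921142578, 66.06886291503906), 14.606188774108887), array([0.79068235, 0.15834529, 0.10233123]))
[0.47103421 0.28201385 0.06275683] [-2.01022269  0.93484609  6.72166388] [2.64987355e+01 2.58428950e+01 1.01623838e+02 4.19908387e-03
 5.23274543e+01 4.38229925e+01]
```

>>> {"name": "drive_tool", "arguments": {"motion": [[[0, -6, 1, 0, 0, 0.5, 0], [0, -15, 0, 0, 0, 1.6, 0], [0, -20, 0, 0, 0, 1.6, 0], [0, -20, 0, 0, 0, 1.6, 0], [0, -20, 0, 0, 0, 1.6, 0]]], "newtons": 120}}

```text
t: 5.95
eef_pos: [0.4711, 0.2008, 0.0629]
eef_rot: [179.9, -0.2, 79.7]
force: [1.0, 4.0, 2.5]
finger_gap: 0.0103
gripper_force: 117.7
```

>>> {"name": "drive_tool", "arguments": {"motion": [[[0, -20, 0, 0, 0, 1.6, 0], [0, -20, 0, 0, 0, 1.6, 0], [0, -20, 0, 0, 0, 1.6, 0], [0, -20, 0, 0, 0, 1.6, 0], [0, -20, 0, 0, 0, 1.6, 0]]]}}

```text
t: 6.45
eef_pos: [0.471, 0.1004, 0.0629]
eef_rot: [179.8, -0.1, 87.6]
force: [0.7, 4.7, 3.0]
finger_gap: 0.0108
gripper_force: 117.8
```

```bash
cat > d.py <<'E'
from h import *
s=get_state();p=imaging.capture("wrist");P=cloud(p,s);e=s["eef_pos"]
print(s["t"],e,s["eef_rot"],s["force"],s["finger_gap"])
print("plate",rect(P,e*[1,1,0]+[-.06,-.05,.095],e*[1,1,0]+[.03,.05,.11]))
q=imaging.capture("top");C=cloud(q)
print("rim top",rect(C,[.5,-.2,.045],[.78,.36,.065]))
print("rim wrist",rect(P,[.5,-.2,.045],[.78,.36,.065]))
cv2.imwrite("pics/d%d.png"%(s["t"]*100),np.hstack([cv2.cvtColor(x["color"],cv2.COLOR_RGB2BGR)[:,:400] for x in(p,q)])) 
print(s["t"]*100)
E
python3 d.py
```

```text
6.45 [0.47103574 0.10036394 0.06287141] [ 1.79838173e+02 -9.64810094e-02  8.76396908e+01] [0.73208841 4.73996807 2.97041097] 0.01075085922707185
plate (6396, ((469.8740539550781, 108.77767944335938), (49.78368377685547, 53.11848068237305), 40.54011154174805), array([0.470097  , 0.1089173 , 0.10430638]))
rim top (333, ((657.0195922851562, 130.3795166015625), (458.7968444824219, 238.43472290039062), 89.17768096923828), array([0.65020515, 0.12102976, 0.05448553]))
rim wrist (5917, ((542.8641967773438, 118.33460235595703), (177.36611938476562, 45.9815673828125), 73.7503433227539), array([0.54696224, 0.15055015, 0.05254736]))
645.0
```

View pics/d645.png

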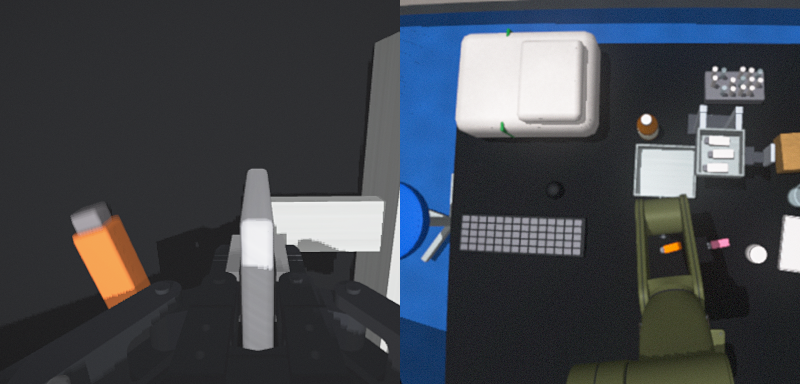

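Wrist view: the plate is pinched squarely at (257,235). Top view: the tray is square to the hopper at about (665,171) and clear of the bottle. I'll keep sliding it under.

>>> {"name": "drive_tool", "arguments": {"motion": [[[0, -20, 0, 0, 0, 0, 0], [0, -20, 0, 0, 0, 0, 0], [0, -20, 0, 0, 0, 0, 0], [0, -20, 0, 0, 0, 0, 0], [0, -20, 0, 0, 0, 0, 0]]]}}

```text
t: 7.05
eef_pos: [0.4712, 0.0011, 0.0628]
eef_rot: [179.8, -0.1, 87.5]
force: [-0.5, 5.9, 5.5]
finger_gap: 0.0106
gripper_force: 118.0
```

>>> {"name": "drive_tool", "arguments": {"motion": [[[4, -20, 0, 0, 0, 0, 0], [5, -20, 0, 0, 0, 0, 0], [5, -20, 0, 0, 0, 0, 0], [4, -11, 0, 0, 0, 0, 0], [0, 0, 0, 0, 0, 0, 0]]]}}

```text
t: 7.55
eef_pos: [0.4888, -0.0712, 0.0628]
eef_rot: [179.9, 0.0, 87.5]
force: [-1.2, -1.0, 6.9]
finger_gap: 0.0109
gripper_force: 118.3
```

```bash
cat > e.py <<'E'
from h import *
s=get_state();print(s["t"],s["eef_pos"],s["eef_rot"],s["force"])
q=imaging.capture("scene");r=imaging.capture("top");C=cloud(q)
for p in(q,r): print([(round(x["score"],2),x["at"],at_z(p,x["at"],0)) for x in imaging.landmark_of(p,"tray")[:2]])
cv2.imwrite("pics/e%d.png"%(s["t"]*100),np.hstack([cv2.cvtColor(x["color"],cv2.COLOR_RGB2BGR)[80:380,60:460] for x in(q,r)])) 
print("pics/e%d.png"%(s["t"]*100))
E
python3 e.py
```

```text
7.55 [ 0.48881113 -0.07117982  0.06284309] [1.79921925e+02 1.42175103e-02 8.74712202e+01] [-1.1949931  -1.00548553  6.94174623]
[(0.81, [193.3, 249.5], array([ 0.65806638, -0.07681634,  0.        ]))]
[(0.86, [310.8, 166.5], array([ 0.64563373, -0.06249239,  0.        ]))]
pics/e755.png
```

View pics/e755.png

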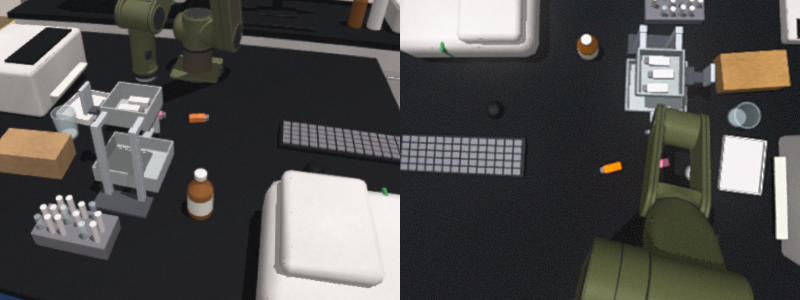

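The tray stands under the hopper: at about (135,160) in the scene half and (657,85) in the top half. I'll release it and go to the bolt.

>>> {"name": "drive_tool", "arguments": {"motion": [[[0, 0, 0, 0, 0, 0, 65], [0, 0, 0, 0, 0, 0, 65], [0, 0, 0, 0, 0, 0, 65], [0, 0, 30, 0, 0, 0, 65], [0, 0, 40, 0, 0, 0, 65]]]}}

```text
t: 8.25
eef_pos: [0.4857, -0.0701, 0.1304]
eef_rot: [-179.6, -0.1, 87.5]
force: [0.8, 0.4, -0.3]
finger_gap: 0.055
gripper_force: 0.0
```

>>> {"name": "drive_tool", "arguments": {"motion": [[[0, 0, 45, 0, 0, 0, 65], [0, 0, 45, 0, 0, -6, 65], [0, 0, 45, 0, 0, -8, 65], [0, 0, 45, 0, 0, -8, 65], [0, -20, 45, 0, 0, -8, 65]]]}}

```text
t: 8.75
eef_pos: [0.4872, -0.089, 0.3586]
eef_rot: [-179.9, -0.1, 57.3]
force: [1.0, -0.2, -0.3]
finger_gap: 0.0552
gripper_force: 0.0
```

>>> {"name": "drive_tool", "arguments": {"motion": [[[15, -20, 10, 0, 0, -8, 65], [15, -20, 10, 0, 0, -8, 65], [15, -20, 5, 0, 0, -8, 65], [20, -20, 0, 0, 0, -8, 65], [20, -20, 0, 0, 0, -8, 65]]]}}

```text
t: 9.25
eef_pos: [0.5734, -0.1914, 0.3818]
eef_rot: [-180.0, 0.0, 17.2]
force: [1.1, 0.9, 0.6]
finger_gap: 0.0558
gripper_force: 0.0
```

>>> {"name": "drive_tool", "arguments": {"motion": [[[20, -3, 0, 0, 0, -8, 65], [20, 0, 0, 0, 0, -8, 65], [10, 0, 0, 0, 0, -6, 65], [0, 0, 0, 0, 0, 0, 65], [0, 0, 0, 0, 0, 0, 65]]]}}

```text
t: 9.75
eef_pos: [0.6226, -0.1935, 0.3811]
eef_rot: [-180.0, 0.1, -4.3]
force: [-0.2, 0.4, 0.1]
finger_gap: 0.0555
gripper_force: 0.0
```

```bash
cat > f.py <<'E'
from h import *
s=get_state();p=imaging.capture("wrist");P=cloud(p,s)
print(s["t"],s["eef_pos"],s["eef_rot"],s["joint_positions"],s["force"])
print("plate",rect(P,[.57,-.25,.275],[.72,-.165,.295]))
q=imaging.capture("top");C=cloud(q)
print("rim top",rect(C,[.5,-.25,.045],[.78,.36,.065]))
print([(round(x["score"],2),x["at"],at_z(p,x["at"],.265,s)) for x in imaging.landmark_of(p,"bolt_grip")[:2]])
cv2.imwrite("pics/f.png",np.hstack([cv2.cvtColor(x["color"],cv2.COLOR_RGB2BGR)[:,112:] for x in(p,q)])) 
E
python3 f.py
```

```text
9.75 [ 0.62256736 -0.193513    0.38106483] [-1.79981957e+02  1.05658016e-01 -4.30416966e+00] [-2.09707100e+01  2.01912285e+01  6.13465886e+01 -1.31650252e-02
  9.85685766e+01  7.33315269e+01] [-0.16167337  0.39950313  0.08937802]
plate (996, ((642.909912109375, -196.60008239746094), (11.985291481018066, 49.34882354736328), 87.91839599609375), array([ 0.64404267, -0.19662849,  0.28431114]))
rim top (277, ((717.441650390625, 57.755126953125), (552.1524047851562, 246.81520080566406), 61.82319259643555), array([ 0.63432865, -0.01538197,  0.05447075]))
[(0.98, [256.7, 161.5], array([ 0.64305537, -0.19532229,  0.265     ]))]
```

View pics/f.png

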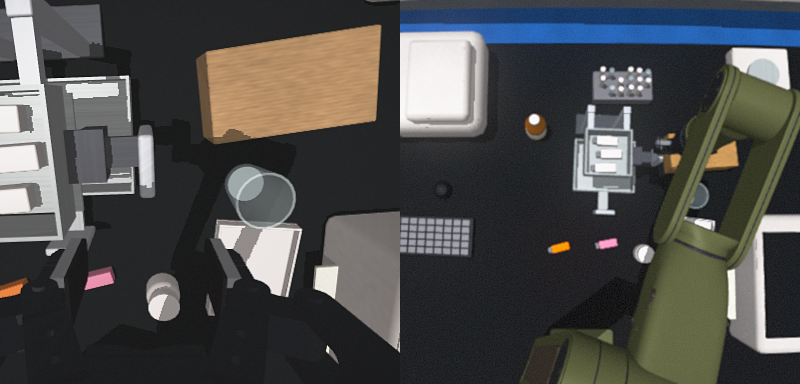

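Wrist half: the bolt plate is at (147,160), straddled in line with the fingers, and the tray can be seen under the bin. I'll descend and pinch.

>>> {"name": "drive_tool", "arguments": {"motion": [[[10, -1, 0, 0, 0, 1, 65], [10, -1, -15, 0, 0, 1, 65], [0, 0, -40, 0, 0, 0, 65], [0, 0, -40, 0, 0, 0, 65], [0, 0, -40, 0, 0, 0, 65]]], "newtons": 60}}

```text
t: 10.4
eef_pos: [0.6434, -0.1956, 0.2444]
eef_rot: [-180.0, -0.0, -2.4]
force: [0.9, 0.3, -1.1]
finger_gap: 0.0555
gripper_force: 0.0
```

>>> {"name": "drive_tool", "arguments": {"motion": [[[0, 0, 0, 0, 0, 0, 65], [0, 0, 0, 0, 0, 0, 0], [0, 0, 0, 0, 0, 0, 0], [0, 0, 0, 0, 0, 0, 0], [0, 0, 0, 0, 0, 0, 0]]]}}

```text
t: 10.9
eef_pos: [0.6448, -0.1963, 0.2499]
eef_rot: [179.9, -0.3, -2.4]
force: [0.2, -0.1, 3.8]
finger_gap: 0.0115
gripper_force: 58.7
```

>>> {"name": "drive_tool", "arguments": {"motion": [[[-0.4, -8, 0, 0, 0, 0, 0], [-0.5, -12, 0, 0, 0, 0, 0], [-0.5, -12, 0, 0, 0, 0, 0], [-0.3, -6, 0, 0, 0, 0, 0], [0, 0, 0, 0, 0, 0, 0]]]}}

```text
t: 11.4
eef_pos: [0.6434, -0.2353, 0.2499]
eef_rot: [179.9, -0.4, -2.5]
force: [1.9, -0.9, 6.6]
finger_gap: 0.0113
gripper_force: 59.1
```

```bash
cat > g.py <<'E'
from h import *
s=get_state();q=imaging.capture("scene");r=imaging.capture("top")
print(s["t"],s["eef_pos"],s["force"])
cv2.imwrite("pics/g%d.png"%(s["t"]*100),np.hstack([cv2.resize(cv2.cvtColor(x["color"],cv2.COLOR_RGB2BGR)[a:a+150,b:b+200],None,fx=2,fy=2,interpolation=cv2.INTER_CUBIC) for x,a,b in((q,130,100),(r,90,230))]))
print("pics/g%d.png"%(s["t"]*100))
for n in (1,):
  for p in(q,r): print([(round(x["score"],2),np.round(x["at"]),at_range(p,x["at"])) for x in imaging.spot_in(p,f"cassette{n}_center")[:6]])
E
python3 g.py
```

```text
11.4 [ 0.64336906 -0.23530634  0.24986126] [ 1.90973442 -0.86585851  6.62490545]
pics/g1140.png
[]
[(0.69, array([370., 159.]), array([ 0.63571799, -0.20821488,  0.20977916])), (0.64, array([409., 194.]), array([ 0.55006773, -0.38625048,  0.032865  ])), (0.6, array([304., 173.]), array([ 0.58734052, -0.01117919,  0.26905006]))]
```

View pics/g1140.png

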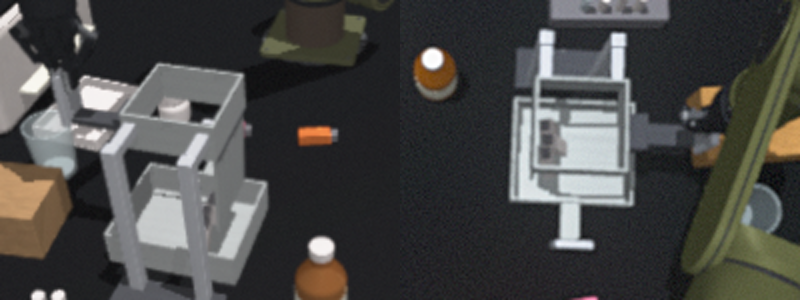

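The floor hangs open, and in the top half the necks show in the tray near (548,140). I'll release the bolt and return to the tray's grip plate.

>>> {"name": "drive_tool", "arguments": {"motion": [[[0, 0, 0, 0, 0, 0, 65], [0, 0, 0, 0, 0, 0, 65], [0, 0, 20, 0, 0, 0, 65], [0, 0, 45, 0, 0, 0, 65], [0, 0, 50, 0, 0, 0, 65]]]}}

```text
t: 12.1
eef_pos: [0.6398, -0.2334, 0.3602]
eef_rot: [-179.9, 0.4, -2.5]
force: [1.5, -0.7, 0.4]
finger_gap: 0.0554
gripper_force: 0.0
```

>>> {"name": "drive_tool", "arguments": {"motion": [[[-15, 5, 15, 0, 0, 8, 65], [-20, 5, 0, 0, 0, 8, 65], [-20, 10, 0, 0, 0, 8, 65], [-20, 15, 0, 0, 0, 8, 65], [-20, 20, 0, 0, 0, 8, 65]]]}}

```text
t: 12.6
eef_pos: [0.5449, -0.1788, 0.3762]
eef_rot: [-179.9, 0.1, 37.8]
force: [0.9, -0.1, 1.2]
finger_gap: 0.0555
gripper_force: 0.0
```

>>> {"name": "drive_tool", "arguments": {"motion": [[[-20, 22, 0, 0, 0, 8.5, 65], [-20, 22, 0, 0, 0, 8.5, 65], [-15, 22, 0, 0, 0, 8.5, 65], [-5, 22, 0, 0, 0, 8.5, 65], [0, 22, 0, 0, 0, 8.5, 65]]]}}

```text
t: 13.1
eef_pos: [0.4846, -0.068, 0.3768]
eef_rot: [-179.9, 0.0, 80.4]
force: [-1.0, 0.7, 0.6]
finger_gap: 0.0554
gripper_force: 0.0
```

>>> {"name": "drive_tool", "arguments": {"motion": [[[0, 0, -30, 0, 0, 8, 65], [0, 0, -40, 0, 0, 0, 65], [0, 0, -40, 0, 0, 0, 65], [0, 0, -20, 0, 0, 0, 65], [0, 0, 0, 0, 0, 0, 65]]]}}

```text
t: 13.6
eef_pos: [0.4831, -0.0681, 0.2433]
eef_rot: [-179.5, -0.1, 88.0]
force: [-0.5, -0.0, -0.3]
finger_gap: 0.0553
gripper_force: 0.0
```

```bash
cat > i.py <<'E'
from h import *
s=get_state();p=imaging.capture("wrist");P=cloud(p,s)
print(s["t"],s["eef_pos"],s["eef_rot"],s["force"])
print("plate",rect(P,[.44,-.13,.095],[.53,-.01,.12]))
cv2.imwrite("pics/i.png",cv2.cvtColor(p["color"],cv2.COLOR_RGB2BGR))
E
python3 i.py
```

```text
13.6 [ 0.48309321 -0.06812097  0.2433037 ] [-1.79506423e+02 -8.45524435e-02  8.80403308e+01] [-0.48841666 -0.01369742 -0.3325214 ]
plate (850, ((488.1315002441406, -67.98545837402344), (59.34439468383789, 11.786969184875488), 88.15139770507812), array([ 0.48792275, -0.06630862,  0.10429888]))
```

View pics/i.png

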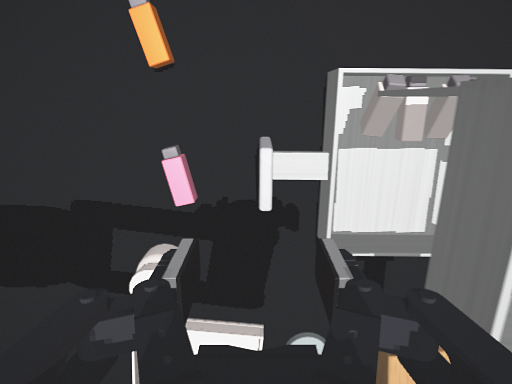

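All three cassettes are in the tray near (385,110), (415,110) and (440,115), beside the hanging flap whose edge is at about (415,92). I need their heights so I know whether they pass under it.

```bash
cat > j.py <<'E'
from h import *
np.set_printoptions(precision=3,suppress=True)
s=get_state();p=imaging.capture("wrist");P=cloud(p,s)
m=np.all((P>[.565,-.16,.008])&(P<[.73,.03,.2]),1);Q=P[m]
for y in np.arange(-.08,.03,.01):
    w=Q[(Q[:,1]>=y)&(Q[:,1]<y+.01)]
    if len(w): print(round(y,2),len(w),"x",w[:,0].min(),w[:,0].max(),"z pct",np.percentile(w[:,2],[5,25,50,75,95,100]))
t=imaging.capture("top")
for n in ("jar","cassette1_center"): print(n,[(round(x["score"],2),at_range(t,x["at"])) for x in imaging.spot_in(t,n)[:5]])
print([(round(x["score"],2),x["at"],at_range(p,x["at"],s)) for x in imaging.spot_in(p,"cassette1_center")[:6]])
E
python3 j.py
```

```text
-0.05 376 x 0.59986231111784 0.6928534875657962 z pct [0.016 0.023 0.025 0.026 0.027 0.028]
-0.04 674 x 0.5978634230932738 0.6901975327530266 z pct [0.016 0.025 0.026 0.029 0.033 0.036]
-0.03 760 x 0.5988195397393064 0.6861216700662922 z pct [0.015 0.025 0.03  0.037 0.04  0.042]
-0.02 747 x 0.5995916990501257 0.6825490304260055 z pct [0.018 0.025 0.036 0.044 0.048 0.05 ]
-0.01 722 x 0.6012874315132505 0.6781259445420422 z pct [0.024 0.026 0.045 0.052 0.057 0.059]
-0.0 803 x 0.5650836545568312 0.6743087788893426 z pct [0.026 0.062 0.141 0.172 0.195 0.2  ]
0.01 863 x 0.5650303316793378 0.7297834647614732 z pct [0.015 0.023 0.049 0.055 0.062 0.064]
0.02 999 x 0.5653336174108425 0.7295077597151676 z pct [0.021 0.049 0.054 0.055 0.056 0.057]
jar [(0.76, array([ 0.359, -0.198,  0.065]))]
cassette1_center [(0.53, array([ 0.6  , -0.029,  0.028]))]
[(0.59, [378.6, 105.3], array([ 0.608, -0.009,  0.05 ]))]
```

They top out at about 65 mm, so they clear the flap's 80 mm. I'll grip, ease back 40 mm, then slide out to the left.

>>> {"name": "drive_tool", "arguments": {"motion": [[[5, 0, -10, 0, 0, 0, 65], [0, 0, -40, 0, 0, 0, 65], [0, 0, -50, 0, 0, 0, 65], [0, 0, -50, 0, 0, 0, 65], [0, 0, -30, 0, 0, 0, 65]]], "newtons": 120}}

```text
t: 14.4
eef_pos: [0.4897, -0.0683, 0.0638]
eef_rot: [-179.8, -0.0, 88.0]
force: [0.0, -0.3, -1.1]
finger_gap: 0.0558
gripper_force: 0.0
```

>>> {"name": "drive_tool", "arguments": {"motion": [[[0, 0, 0, 0, 0, 0, 65], [0, 0, 0, 0, 0, 0, 0], [0, 0, 0, 0, 0, 0, 0], [0, 0, 0, 0, 0, 0, 0], [0, 0, 0, 0, 0, 0, 0]]]}}

```text
t: 14.9
eef_pos: [0.4912, -0.0689, 0.0689]
eef_rot: [179.9, 0.0, 88.0]
force: [-3.9, -1.3, 4.7]
finger_gap: 0.0107
gripper_force: 117.2
```

>>> {"name": "drive_tool", "arguments": {"motion": [[[-4, 0, 0.5, 0, 0, 0, 0], [-9, 0, 0, 0, 0, 0, 0], [-10, 0, 0, 0, 0, 0, 0], [-10, 0, 0, 0, 0, 0, 0], [-7, 3, 0, 0, 0, 0, 0]]]}}

```text
t: 15.4
eef_pos: [0.4525, -0.0665, 0.0683]
eef_rot: [179.7, 0.1, 88.0]
force: [4.8, -2.6, 2.7]
finger_gap: 0.0108
gripper_force: 118.1
```

>>> {"name": "drive_tool", "arguments": {"motion": [[[0, 5, 0, 0, 0, 0, 0], [0, 10, 0, 0, 0, 0, 0], [0, 13, 0, 0, 0, 0, 0], [0, 13, 0, 0, 0, 0, 0], [0, 13, 0, 0, 0, 0, 0]]]}}

```text
t: 15.9
eef_pos: [0.4521, -0.0133, 0.0684]
eef_rot: [179.8, 0.2, 88.0]
force: [0.9, -8.9, 8.9]
finger_gap: 0.0102
gripper_force: 119.2
```

>>> {"name": "drive_tool", "arguments": {"motion": [[[0, 13, 0, 0, 0, 0, 0], [0, 14, 0, 0, 0, 0, 0], [0, 14, 0, 0, 0, 0, 0], [0, 14, 0, 0, 0, 0, 0], [0, 14, 0, 0, 0, 0, 0]]]}}

```text
t: 16.4
eef_pos: [0.4517, 0.0558, 0.0684]
eef_rot: [179.9, 0.2, 88.0]
force: [1.3, -10.8, 9.1]
finger_gap: 0.0107
gripper_force: 119.7
```

>>> {"name": "drive_tool", "arguments": {"motion": [[[0, 14, 0, 0, 0, 0, 0], [0, 14, 0, 0, 0, 0, 0], [0, 14, 0, 0, 0, 0, 0], [0, 14, 0, 0, 0, 0, 0], [0, 14, 0, 0, 0, 0, 0]]]}}

```text
t: 16.9
eef_pos: [0.4514, 0.1254, 0.0684]
eef_rot: [179.9, 0.2, 88.0]
force: [1.6, -10.8, 10.8]
finger_gap: 0.0106
gripper_force: 119.8
```

>>> {"name": "drive_tool", "arguments": {"motion": [[[0, 14, 0, 0, 0, 0, 0], [0, 14, 0, 0, 0, 0, 0], [0, 14, 0, 0, 0, 0, 0], [0, 8, 0, 0, 0, 0, 0], [0, 4, 0, 0, 0, 0, 0]]]}}

```text
t: 17.4
eef_pos: [0.4509, 0.1792, 0.0684]
eef_rot: [180.0, 0.2, 88.0]
force: [0.7, -12.9, 13.7]
finger_gap: 0.0109
gripper_force: 120.2
```

```bash
sed -i 's/(q,130,100),(r,90,230)/(q,150,150),(r,110,190)/' g.py; python3 g.py
```

```text
17.4 [0.45094899 0.17920907 0.06835006] [  0.72830259 -12.92802771  13.66215355]
pics/g1739.png
[(0.77, array([299., 237.]), array([0.59117606, 0.24189587, 0.05002926]))]
[(0.68, array([223., 188.]), array([0.56778991, 0.23345123, 0.04562106]))]
```

View pics/g1739.png

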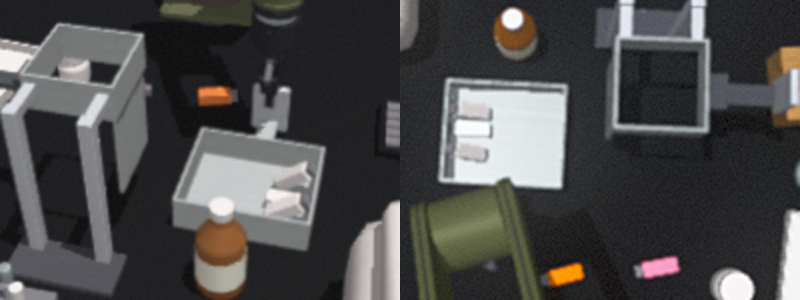

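The tray is clear of the hopper at about (505,133) in the top half, with all three cassettes in it and the bottle untouched. I'll let go and rise.

>>> {"name": "drive_tool", "arguments": {"motion": [[[0, -1, 0.5, 0, 0, 0, 0], [0, 0, 0, 0, 0, 0, 65], [0, 0, 0, 0, 0, 0, 65], [0, 0, 0, 0, 0, 0, 65], [0, 0, 15, 0, 0, 0, 65]]]}}

```text
t: 18.1
eef_pos: [0.4484, 0.1796, 0.081]
eef_rot: [-179.6, 0.1, 88.1]
force: [-0.6, -0.7, 0.0]
finger_gap: 0.0557
gripper_force: 0.0
```

>>> {"name": "drive_tool", "arguments": {"motion": [[[0, 0, 40, 0, 0, 0, 65], [0, 0, 40, 0, 0, 0, 65], [0, 0, 40, 0, 0, 0, 65], [0, 0, 40, 0, 0, 0, 65], [0, 0, 0, 0, 0, 0, 65]]]}}

```text
t: 18.6
eef_pos: [0.4541, 0.1814, 0.248]
eef_rot: [179.5, -0.2, 88.1]
force: [0.1, 0.3, -0.0]
finger_gap: 0.0554
gripper_force: 0.0
```

>>> {"name": "drive_tool", "arguments": {"motion": [[[0, 0, 0, 0, 0, 0, 65], [0, 0, 0, 0, 0, 0, 65], [0, 0, 0, 0, 0, 0, 65], [0, 0, 0, 0, 0, 0, 65], [0, 0, 0, 0, 0, 0, 65]]]}}

```text
t: 19.1
eef_pos: [0.4508, 0.1801, 0.2418]
eef_rot: [-179.9, 0.0, 88.0]
force: [-0.3, 0.2, 0.5]
finger_gap: 0.0554
gripper_force: 0.0
```

```bash
cat > k.py <<'E'
from h import *
s=get_state();p=imaging.capture("wrist");P=cloud(p,s)
print(s["t"],s["eef_pos"],s["force"],s["finger_gap"])
print("plate",rect(P,[.41,.1,.095],[.49,.26,.12]))
t=imaging.capture("top");C=cloud(t)
for x in (.53,.57,.6,.64,.68):
    w=C[(abs(C[:,0]-x)<.015)&(abs(C[:,1]-.13)<.02)];print(x,np.median(w[:,2]))
cv2.imwrite("pics/k.png",cv2.cvtColor(p["color"],cv2.COLOR_RGB2BGR))
E
python3 k.py
```

```text
19.1 [0.45078507 0.18008781 0.24179095] [-0.29297799  0.20058677  0.50608198] 0.05541131425698693
plate (871, ((450.4403076171875, 180.3695831298828), (58.93756103515625, 11.909917831420898), 87.77107238769531), array([0.45035412, 0.18183   , 0.10430286]))
0.53 0.005171287501099631
0.57 0.004426286506897914
0.6 0.0037063375977197666
0.64 0.004147812327049527
0.68 0.00676846988898161
```

View pics/k.png

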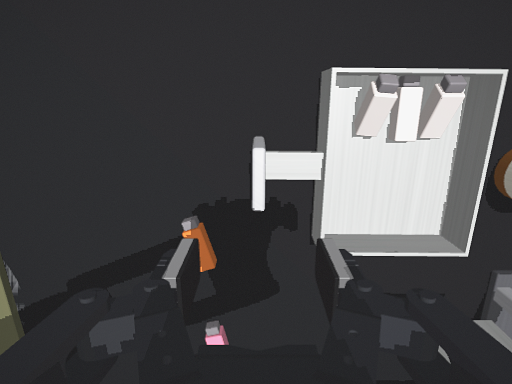

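The tray stands flat, free of the gripper, with three cassettes in it at (377,108), (408,110) and (440,110).

```bash
python3 -c "from workcell import bot; print(bot.sign_off())"
```

```text
the job is handed in; nothing more can be done
None
```

The job is handed in: all three cassettes dropped into the tray, which now stands flat on the bench, clear to the left of the hopper and released; no bystander was seen to move.

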